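Move the swinging puzzle display to its new rest

TASK

Lift the display stand off the grey rest and carry it to the green rest, tilting or moving the stand as needed so that the top-heavy, loosely hinged puzzle board on it stays upright all the way and never leans far. Steady it above the green rest, clear of it, for three seconds with the board upright, then set it down gently around the rest so that the stand is flat on the table and the board's lower edge stands in the slot, and let go. Leave the other things alone.

Things in the scene. Friction and masses are not known exactly. Their poses are not given: they have to be found in the camera images.
- stand: Display stand, loose, 0.55 kg plus board. Origin: underside, centre of its flat open loop of aluminium bar (outside 190 in x, 124 in y, 16 high; opening 142 x 100). x runs from ballast to board, y is the board's swing direction. Uprights (12 x 22, 171 high) at x = -83, +83. Spine 30 wide, 16 high runs to the dark ballast (x -300 to -230, 110 wide, 40 high). With the board it balances at the grip.
- grip (a point): Grasp point in the orange grip bar of the stand: x = -145, y = 0, z = 90 in the stand's frame, same axes. The bar is 76 long (stand's x), 26 wide (y: close the fingers across this), 40 high (z = 65 to 105), on two thin posts over the spine. The near upright begins 56 beyond it in +x.
- board (a joint): Lean of the board on its hinge relative to the stand, rad; positive tips its top to the stand's -y. Centring spring 0.019 N m/rad, too weak to hold it; viscous 0.0055 N m s/rad; no dry friction; stops at 0.5. Board 0.20 kg (+-12 percent), centre of mass 15 above the hinge, inertia about the hinge 0.0024 kg m2: it topples, time constant about 0.8 s.
- hinge (a point): Middle of the board's hinge, fixed in the stand at x = 0, y = 0, z = 155; the axis is the stand's x: tilting the stand about x, or speeding it up along y, can right the board. The board is 136 wide (x) and 250 tall, half above and half below the hinge, rails 16 thick; its lower edge is 30 over the stand's underside. A red picture light tops it.
- board_top (a point): Top of the red picture light on the board, 143 above the hinge on the board's centre line; axes of the board (x along the hinge, z up the board).
- home_rest: Grey slotted rest fixed to the table, where the stand starts (origins and axes in line): two walls 80 long (its x), 38 high with flared lips to 51, and a clear slot of 22 along x; 45 wide over the lips. Origin: on the table under the slot's middle. The loop stands on the table round it; the board's lower rail leans on one wall. Lifting by 22 frees the board, by 53 the loop.
- goal_rest: Green slotted rest fixed to the table, like the grey one but with a slot of 34 (mouth 50 at the lips, 57 wide over them); origin on the table under the slot's middle, x along the slot. With the stand home, loop flat on the table round this rest, origins and x axes agree and the board's lower rail stands in the slot, which keeps it from falling.
- mug: blue mug, radius 40, height 95, loose; bystander, origin under its centre
- jar: green glass jar with white lid, radius 36, height 100, loose; bystander, origin under its centre
- loose_piece: one large pale green jigsaw piece lying flat, 45 x 45 x 8; loose bystander, origin under its centre
- loose_piece2: one large dark brown jigsaw piece lying flat, 45 x 45 x 8; loose bystander, origin under its centre
Things that resemble listed ones, but are neither listed nor needed, are in the scene too. Of the things like the goal_rest, leave any that is pink or red; of the rest the larger one is meant.

How it is judged:
By the outcome, as a careful person would: the job done as asked, in the order asked, and still so for the second after the job is handed in, with the robot touching nothing.
It also fails if it takes over 61 s, if anything falls off the work surface, if the arm or the gripper's body presses on something with over 40 N, if the wrist force passes 120 N, or if a joint passes its speed limit or range.

ROBOT

A 6-joint arm with a two-finger parallel gripper is mounted at the origin on the work surface. World frame = base frame: x ahead of the robot, y to its left, z up, the work surface at z = 0. Lengths are in mm, angles in rad, forces in N, time in s.
With the tool pointing down it reaches from about 350 to 975 mm from the base axis. Payload 7.1 kg.
Tool frame: the origin (TCP) lies at the very end of the fingers, on their centre line; the grasp point (between the pads) lies 19 mm behind it; z points along the fingers, y is the line along which they close (so a half turn about z gives the same grasp; the last joint's range is limited). The gripper opens to 88 mm and grips with 3 to 60 N. Pads are 20 mm wide; open, the fingers measure 115 mm over their backs; the gripper's body (75 mm by 178 mm) begins 61 mm behind the grasp point.
Start: joints at [-1.171, 0.423, 1.63, -0, 1.089, -0.019], TCP at [254.18, -570.962, 222.675] pointing down, gripper open.
Joint ranges: [-3, 3], [-0.9, 2.11], [0.09, 2.58], [-1.31, 4.45], [0.11, 2.69], [-2.54, 2.54]. Speed limits (rad/s): [2.39, 2.39, 3.01, 3.14, 3.14, 3.14].

INTERFACE

Orientations are given as a rotation vector (axis times angle).
In Python, from workcell import ctrl, optics gives the robot as it stands.
- The arm moves only by the shell command python3 -m jog 'ROWS'. ROWS is JSON, a list of rows, each a list of 7 numbers: the shift along the tool's x, y, z in units of 40 mm (1.0 is 40 mm), then the turn, a rotation vector about the tool's x, y, z in units of 6 degrees (1.0 is 6 degrees), then the opening, from 0 (shut) to 1 (fully open). A call has 1 to 20 rows; each row shifts and turns the commanded pose from where the row before left it, along the tool's axes as they then stand; what a row does not reach is not made up. A row lasts 1/10 s, in which the tool goes at most 50 mm and 8.59 degrees, less where a joint would pass 70% of its speed; a pose out of reach is approached as far as the arm can. A call is refused whole if a number of a shift passes 1 or a number of a turn 1, either way. A call with a gripper value outside its range is refused whole. The fingers move at their own pace and stop on an object; the grip force is fixed at half the most. Time passes only in rows, so rows that do not move let the fingers close. It gives the time, the measured TCP pose, the force, the opening and the grip force at its end, in the units of the state.
- ctrl.get_obs(): the state, without advancing time (a new reading comes with each control period).
- optics.get_image(name): name is "scene" or "top"; returns the picture (384x512x3 uint8, red, green, blue); there is no depth.
- optics.camera_model(name): a dict with "fov_y" (degrees; the focal length in pixels is half the picture's height over the tangent of half this angle, whatever the lens; pixels are square), "cx", "cy" (the principal point, pixels), "view" (4x4, takes a point from world to camera coordinates). Camera axes: x right, y up, looking along -z (the intrinsics and any distortion apply to the point x, -y, -z); pixel columns grow to the right and rows downward; lengths in mm; the calibration is good to about 2 mm. A picture is of the moment at which its call begins. camera_model takes no time and is no camera call.
- ctrl.close_job(): hands the job in; it is judged then, once.
Trained networks look in the newest picture that a camera, given by its name, has taken for a name from the list of things; names that differ only in an ending like _2 or _b are one class to them, and where a whole thing is asked for, a point or a joint stands for the part that bears it (a point fixed in the world has none). Each returns a list of dicts, best first, with "conf" (0 to 1); they miss things now and then, are a little off and sometimes report something else, mostly with a low value. They report only what shows in the picture. A call takes as long as a camera call. They do not tell look-alikes from the thing itself.
- optics.masks_of(target, camera): "pixels" (384x512 bool, what is visible of it) and "extent" ([centre column, centre row, width, height] in pixels, round what is visible of it).
The state is a dict: "t": time; "qpos": joint angles; "qvel": joint speeds; "joint_torque": joint torques, N m; "ee_pos": TCP position; "orientation": TCP orientation; "ft_force": force on the tool from outside, world axes, zero at the start; "moment": the same for the moment, N m; "width": finger opening in mm; "grasp_force": force on a finger pad.
Only numpy, scipy, OpenCV 4.12 (cv2) and the standard library are available. Lean on these libraries where they do the work, as an engineer would, in place of code of your own. Each camera call takes 0.05 s, during which the arm holds its last target. There are 200 camera calls.

## Working session

There is one attempt and no reset: what is moved stays moved. The work goes in short steps, Python scripts to look and compute and a shell command to move; the robot and the scene stay as the last step left them, time stands still between calls to the robot, and variables do not carry over. Pictures are saved under pics/ and viewed, at most 10 in all, crops included, and the job is handed in when it is done.

```bash
ls; mkdir -p pics; python3 - <<'E'
from workcell import ctrl, optics
import cv2,numpy as np
for n in ("scene","top"):
    im=optics.get_image(n); cv2.imwrite(f"pics/{n}0.png",cv2.cvtColor(cv2.resize(im,(800,600),interpolation=cv2.INTER_CUBIC),cv2.COLOR_RGB2BGR)); np.save(f"pics/{n}0.npy",im)
    m=optics.camera_model(n); print(n,{k:(np.round(v,4).tolist() if k=="view" else v) for k,v in m.items()})
    for t in ("stand","home_rest","goal_rest","board","mug","jar","board_top"):
        try:
            print(t,[(round(r["conf"],2),np.round(r["extent"],1).tolist()) for r in optics.masks_of(t,n)])
        except Exception as e: print(t,e)
print(ctrl.get_obs())
E
```

```text
pics
scene {'fov_y': 52.05167169131517, 'cx': 263.66688929440585, 'cy': 193.5242186829338, 'view': [[0.5803, 0.8142, 0.0153, -327.7697], [-0.6103, 0.4223, 0.6702, 214.9512], [0.5392, -0.3983, 0.742, -1685.2991], [0.0, 0.0, 0.0, 1.0]]}
stand [(0.94, [308.1, 190.6, 91.1, 92.1])]
home_rest [(0.55, [321.5, 214.4, 18.6, 20.5])]
goal_rest [(0.83, [219.4, 331.5, 20.1, 27.3]), (0.79, [139.8, 241.2, 27.1, 24.5]), (0.69, [229.5, 269.2, 30.2, 32.8]), (0.55, [189.4, 307.0, 27.3, 28.0]), (0.19, [278.9, 262.8, 17.4, 16.9])]
board [(0.73, [331.4, 184.2, 45.1, 76.6])]
mug [(0.62, [353.9, 158.7, 18.0, 31.5])]
jar [(0.95, [137.1, 271.9, 23.1, 36.1])]
board_top []
top {'fov_y': 47.90812171443391, 'cx': 259.8487267341762, 'cy': 190.34535609507788, 'view': [[0.0291, -0.9995, -0.0074, -14.7214], [0.9962, 0.0284, 0.0825, -598.717], [-0.0823, -0.0098, 0.9966, -1330.1353], [0.0, 0.0, 0.0, 1.0]]}
stand [(0.96, [188.6, 209.4, 46.1, 137.9])]
home_rest [(0.69, [196.5, 179.5, 3.4, 26.0])]
goal_rest [(0.87, [323.0, 178.4, 25.7, 24.6]), (0.8, [363.9, 133.9, 19.1, 18.6]), (0.69, [188.3, 208.3, 48.7, 135.4]), (0.68, 
[... 246 characters left out ...]
0.1, 173.6, 26.6, 56.0])]
{'t': 0.8, 'qpos': array([-1.17099943e+00,  4.23023363e-01,  1.62990376e+00,  9.94774655e-06,
        1.08857675e+00, -1.89967635e-02]), 'qvel': array([-0.00049471, -0.00011912, -0.00037589, -0.00116528,  0.00018358,
       -0.00070687]), 'joint_torque': array([ 2.28736681e-03, -5.44508064e+01, -2.74030977e+01,  6.45421143e-02,
        1.68285758e-02, -1.09130838e-05]), 'ee_pos': array([ 254.1878116 , -570.97121435,  222.72147179]), 'orientation': array([3.07288706e+00, 6.53017828e-01, 3.99856822e-05]), 'ft_force': array([-0.26510766, -0.36506886, -0.28272783]), 'moment': array([-0.01258568, -0.01619111, -0.03557482]), 'grasp_force': 0.0, 'width': 87.99135397258277}
```

View pics/scene0.png

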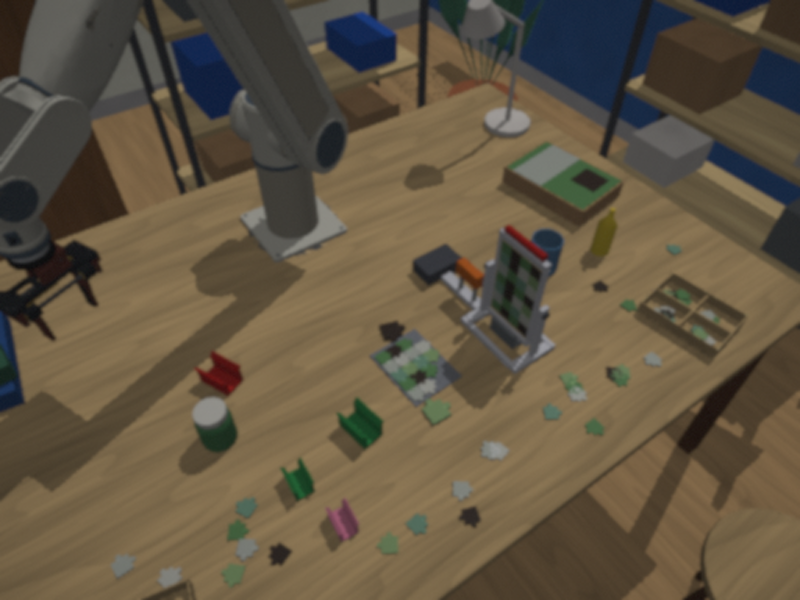

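View pics/top0.png

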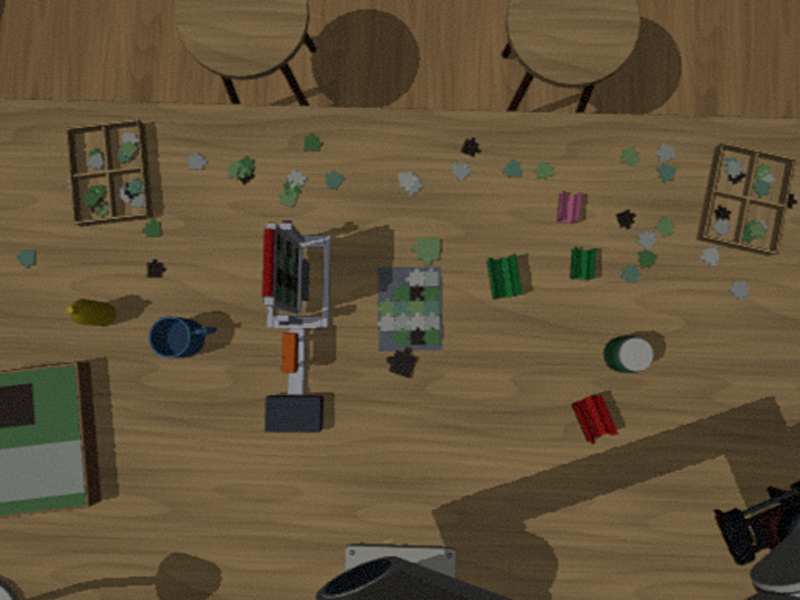

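The green rests are the large one at about (505,277) and a small one at (585,263), in the 800x600 top view. The red one (594,418) and the pink one (570,207) are excluded. The larger green fits the description, and I'll confirm it with a crop. The stand is at about (295,320), with its x axis pointing up in the image. Next I'll fit the models to the masks.

```bash
cat > geo.py <<'E'
import numpy as np, cv2
from scipy.optimize import minimize
from scipy.spatial.transform import Rotation as R
from workcell import ctrl, optics
CM={n:optics.camera_model(n) for n in("scene","top")}
def proj(n,P):
    m=CM[n];V=np.array(m["view"]);P=np.atleast_2d(P)@V[:3,:3].T+V[:3,3]
    f=192/np.tan(np.radians(m["fov_y"]/2))
    return np.c_[m["cx"]+f*P[:,0]/-P[:,2], m["cy"]-f*P[:,1]/-P[:,2]]
def ray(n,uv):
    m=CM[n];V=np.array(m["view"]);f=192/np.tan(np.radians(m["fov_y"]/2))
    d=V[:3,:3].T@np.array([(uv[0]-m["cx"])/f,-(uv[1]-m["cy"])/f,-1]);return -V[:3,:3].T@V[:3,3],d/np.linalg.norm(d)
def tri(uvs):
    A=np.zeros((3,3));b=np.zeros(3)
    for n,uv in uvs.items():
        o,d=ray(n,uv);M=np.eye(3)-np.outer(d,d);A+=M;b+=M@o
    return np.linalg.solve(A,b)
def box(x0,x1,y0,y1,z0,z1): return np.array([[x,y,z] for x in(x0,x1) for y in(y0,y1) for z in(z0,z1)],float)
STAND=[box(-95,-71,-62,62,0,16),box(71,95,-62,62,0,16),box(-95,95,-62,-50,0,16),box(-95,95,50,62,0,16),
 box(-89,-77,-11,11,0,171),box(77,89,-11,11,0,171),box(-230,-95,-15,15,0,16),box(-300,-230,-55,55,0,40),box(-183,-107,-13,13,65,105)]
BOARD=[box(-68,68,-8,8,-125,130),box(-68,68,-10,10,130,143)]
def place(parts,x,y,yaw): return [p@R.from_euler("z",yaw).as_matrix().T+[x,y,0] for p in parts]
def stand(x,y,yaw,lean): return place(STAND+[p@R.from_euler("x",lean).as_matrix().T+[0,0,155] for p in BOARD],x,y,yaw)
def rend(n,parts,S=4):
    im=np.zeros((384*S,512*S),np.uint8)
    for p in parts:
        h=cv2.convexHull(((proj(n,p)+.5)*S*16).astype(np.int32)); cv2.fillConvexPoly(im,h,1,shift=4)
    return cv2.resize(im.astype(np.float32),(512,384),interpolation=cv2.INTER_AREA)
def iou(a,b): return np.minimum(a,b).sum()/np.maximum(a,b).sum()
def fit(model,masks,p0,step):
    f=lambda p:-sum(iou(rend(n,model(*p)),m) for n,m in masks.items())
    s=np.vstack([p0]+[np.array(p0)+np.eye(len(p0))[i]*step[i] for i in range(len(p0))])
    r=minimize(f,p0,method="Nelder-Mead",options=dict(initial_simplex=s,maxiter=250,xatol=1e-3,fatol=1e-4));return r.x,-r.fun/len(masks)
E
cat > m1.py <<'E'
from geo import *
ims={n:np.load(f"pics/{n}0.npy") for n in CM}
def near(t,n,uv):
    L=optics.masks_of(t,n); return min(L,key=lambda r:np.hypot(r["extent"][0]-uv[0],r["extent"][1]-uv[1]))["pixels"].astype(np.float32)
hsv={n:cv2.cvtColor(ims[n],cv2.COLOR_RGB2HSV) for n in ims}
uv={}
for n in ims:
    h,s,v=cv2.split(hsv[n]); m=((h>=4)&(h<=14)&(s>170)&(v>90)).astype(np.uint8)
    k,l,st,c=cv2.connectedComponentsWithStats(m); i=1+np.argmax(st[1:,4]); uv[n]=c[i]; print("orange",n,st[i],c[i])
G=tri(uv);print("grip tri",G,{n:(proj(n,G)[0]-uv[n]).round(2) for n in uv})
sm={n:near("stand",n,u) for n,u in dict(scene=(308,190),top=(188,209)).items()}
for L in (dict(sm),{"top":sm["top"]},{"scene":sm["scene"]}):
    p,q=fit(stand,L,[G[0]+145,G[1],0.,-.02],[15,15,.1,.1]);print("stand",list(L),p.round(3),round(q,3), "grip->",(p[:2]+145*np.array([-np.cos(p[2]),-np.sin(p[2])])).round(1))
def rest(x,y,yaw): return place([np.vstack([box(-40,40,-28.5,28.5,44,51),box(-40,40,-24,24,0,1)])],x,y,yaw)
gm={n:cv2.morphologyEx(near("goal_rest",n,u),cv2.MORPH_CLOSE,np.ones((7,7))) for n,u in dict(scene=(229,269),top=(323,178)).items()}
o,d=ray("top",(323,178));g0=o-d*(o[2]-30)/d[2]
for L in (gm,{"top":gm["top"]},{"scene":gm["scene"]}):
    p,q=fit(rest,L,[g0[0],g0[1],0.],[15,15,.1]);print("goal",list(L),p.round(3),round(q,3))
gp=p
# decoy centres
for nm,u in dict(small=(374,169),jar=(402,225),mug=(115,216)).items():
    o,d=ray("top",u);print(nm,(o-d*(o[2]-40)/d[2]).round(0))
a=cv2.resize(ims["top"][130:230,280:410],(780,600),interpolation=cv2.INTER_CUBIC)
cv2.imwrite("pics/crop_goal.png",cv2.cvtColor(cv2.convertScaleAbs(a,alpha=1.6),cv2.COLOR_RGB2BGR))
E
python3 m1.py
```

```text
orange scene [293 166  16  13  97] [300.6185567  171.98969072]
orange top [180 213   9  26 200] [184.05 225.21]
grip tri [483.37958479 222.4793269   96.99806084] {'scene': array([-0.02,  0.  ]), 'top': array([-0.02, -0.01])}
stand ['scene', 'top'] [6.28037e+02 2.23451e+02 1.20000e-02 2.00000e-03] 0.933 grip-> [483.  221.7]
stand ['top'] [ 6.27818e+02  2.23884e+02  1.40000e-02 -4.00000e-03] 0.933 grip-> [482.8 221.9]
stand ['scene'] [6.28876e+02 2.22537e+02 1.20000e-02 1.60000e-02] 0.942 grip-> [483.9 220.8]
goal ['scene', 'top'] [ 6.46844e+02 -1.89965e+02  1.65000e-01] 0.89
goal ['top'] [ 6.45842e+02 -1.89085e+02  2.07000e-01] 0.906
goal ['scene'] [ 6.49992e+02 -1.90147e+02  1.86000e-01] 0.893
small [ 674. -350.   40.]
jar [ 503. -437.   40.]
mug [505. 448.  40.]
```

View pics/crop_goal.png

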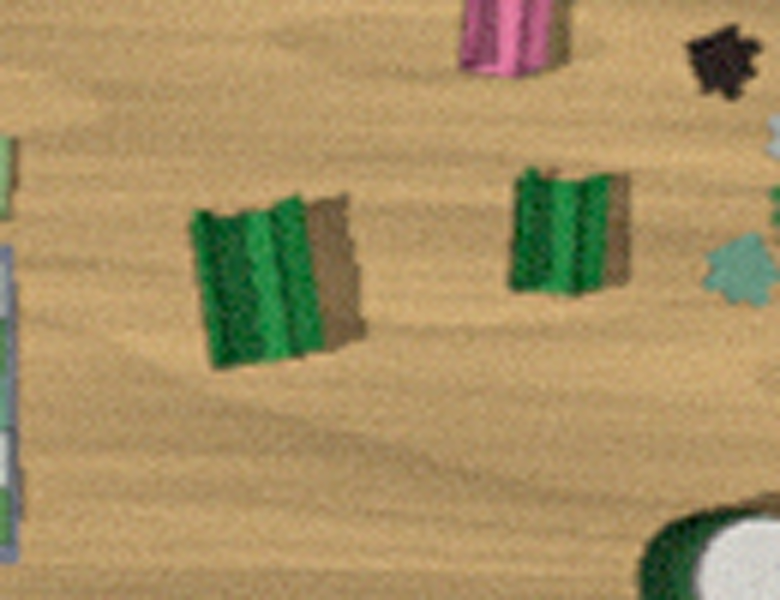

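The large green rest (crop centre 260,285) is visibly longer and wider than the small one (565,232), so it is the goal. It fits at about (647,-190) with a yaw of about 0.16. The stand is at (628,223.4) with a yaw of 0.012, and its grip is at (483,222). Now I'll start moving there.

```bash
python3 -m jog '[[1,0,0,0,0,0.97,1],[1,0,0,0,0,0.97,1],[1,0,0,0,0,0.97,1],[1,0,0,0,0,0.97,1],[0,-1,0,0,0,0,1],[0,-1,0,0,0,0,1],[0,-1,0,0,0,0,1],[0,-1,0,0,0,0,1],[0,-1,0,0,0,0,1],[0,-1,0,0,0,0,1],[0,-1,0,0,0,0,1],[0,-1,0,0,0,0,1],[0,-1,0,0,0,0,1],[0,-1,0,0,0,0,1],[0,-1,0,0,0,0,1],[0,-1,0,0,0,0,1],[0,-1,0,0,0,0,1],[0,-1,0,0,0,0,1],[0,-1,0,0,0,0,1],[0,-1,0,0,0,0,1]]'
cat > rel.py <<'E'
# shift/turn in tool axes (jog units) to bring the tool to a TCP target with yaw, pointing down
import sys; from geo import *
x,y,z,yaw=map(float,sys.argv[1:5]); o=ctrl.get_obs(); M=R.from_rotvec(o["orientation"])
T=R.from_euler("z",yaw)*R.from_euler("x",np.pi)
print("t",round(o["t"],2),"shift",(M.inv().apply(np.array([x,y,z])-o["ee_pos"])/40).round(3),"turn",np.degrees((M.inv()*T).as_rotvec()/6).round(3),o["ee_pos"].round(1),o["qpos"].round(2))
E
python3 rel.py 483.2 222 71 0.012
```

```text
t: 3.0
ee_pos: [399.4, 112.5, 223.0]
orientation: [-3.141, -0.02, -0.002]
ft_force: [-0.0, -1.1, -0.8]
width: 87.6
grasp_force: 0.0
t 3.0 shift [ 2.125 -2.71   3.804] turn [-0.002 -0.009  0.005] [399.4 112.5 223. ] [ 0.25  0.11  2.07 -0.    0.96  1.8 ]
```

```bash
python3 -m jog '[[0.7,-0.85,0,0,0,0,1],[0.7,-0.85,0,0,0,0,1],[0.7,-0.85,0.8,0,0,0,1],[0,0,1,0,0,0,1],[0,0,0,0,0,0,1]]'
python3 rel.py 483.2 222 71 0.012
python3 - <<'E'
from geo import *
im=optics.get_image("scene"); a=cv2.resize(im[80:260,200:440],(800,600),interpolation=cv2.INTER_CUBIC); cv2.imwrite("pics/pre.png",cv2.cvtColor(cv2.convertScaleAbs(a,alpha=1.5),cv2.COLOR_RGB2BGR))
E
```

```text
t: 3.5
ee_pos: [477.0, 210.6, 149.0]
orientation: [3.138, 0.022, -0.013]
ft_force: [-0.5, -0.3, -0.1]
width: 87.8
grasp_force: 0.0
t 3.5 shift [ 0.174 -0.291  1.948] turn [0.032 0.08  0.018] [477.  210.6 149. ] [ 0.39  0.38  1.91 -0.    0.86  1.95]
```

View pics/pre.png

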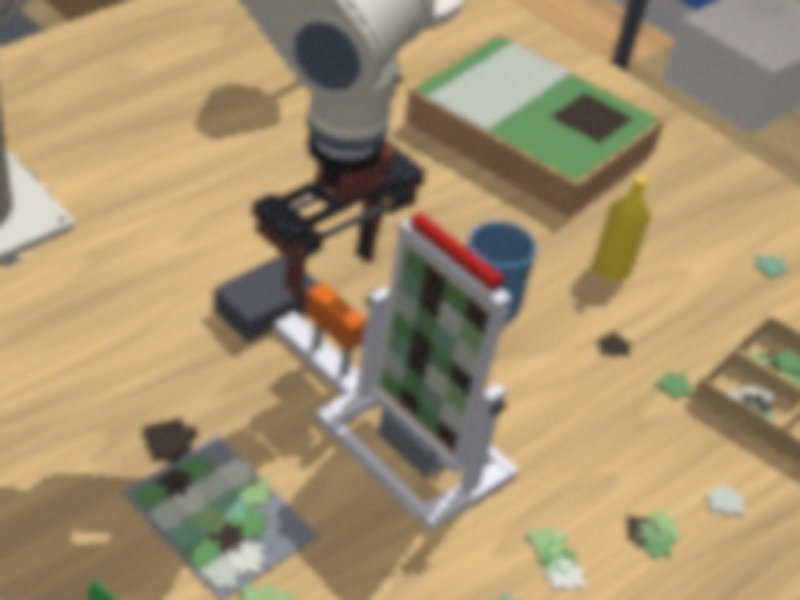

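The gripper is straddling the orange bar (crop about 335,315), with one finger on each side in y. The board (450,350) stands nearly upright. Next I descend and close.

```bash
python3 -m jog '[[0.1,-0.2,0.5,0,0,0,1],[0,0,0,0,0,0,1],[0,0,0,0,0,0,1],[0,0,0,0,0,0,1]]'; python3 rel.py 483.2 222 71 0.012
```

```text
t: 3.95
ee_pos: [484.5, 218.9, 135.0]
orientation: [-3.141, -0.019, -0.003]
ft_force: [0.1, -0.0, -0.5]
width: 87.6
grasp_force: 0.0
t 3.95 shift [-0.034 -0.077  1.601] turn [-0.007 -0.018  0.   ] [484.5 218.9 135. ] [ 0.4   0.41  1.9  -0.    0.83  1.96]
```

```bash
python3 -m jog '[[-0.03,-0.08,0.6,0,0,0,1],[0,0,0.6,0,0,0,1],[0,0,0.4,0,0,0,1],[0,0,0,0,0,0,1],[0,0,0,0,0,0,0.5],[0,0,0,0,0,0,0.4],[0,0,0,0,0,0,0],[0,0,0,0,0,0,0],[0,0,0,0,0,0,0],[0,0,0,0,0,0,0]]'; python3 rel.py 483.2 222 71 0.012
cat > m2.py <<'E'
from geo import *
def near(t,n,uv):
    L=optics.masks_of(t,n); return min(L,key=lambda r:np.hypot(r["extent"][0]-uv[0],r["extent"][1]-uv[1]))["pixels"].astype(np.float32)
# red light centroid in both views, and refit of goal rest by colour
uv={}
for n in CM:
    im=optics.get_image(n);h,s,v=cv2.split(cv2.cvtColor(im,cv2.COLOR_RGB2HSV)); np.save(f"pics/{n}1.npy",im)
    m=(((h<=4)|(h>=174))&(s>150)&(v>60)).astype(np.uint8)
    k,l,st,c=cv2.connectedComponentsWithStats(m)
    print(n,[(st[i].tolist(),c[i].round(1).tolist()) for i in range(1,k) if st[i,4]>15])
def rest(x,y,yaw): return place([np.vstack([box(-40,40,-28.5,28.5,44,51),box(-40,40,-24,24,0,1)])],x,y,yaw)
gm={}
for n in CM:
    h,s,v=cv2.split(cv2.cvtColor(np.load(f"pics/{n}0.npy"),cv2.COLOR_RGB2HSV)); m=((h>50)&(h<80)&(s>120)).astype(np.uint8)
    c=proj(n,[647,-190,25])[0].astype(int); w=np.zeros_like(m); w[c[1]-25:c[1]+25,c[0]-25:c[0]+25]=1
    k,l,st,_=cv2.connectedComponentsWithStats(m*w); gm[n]=cv2.morphologyEx((l==1+np.argmax(st[1:,4])).astype(np.float32),cv2.MORPH_CLOSE,np.ones((5,5)));print(n,st[1+np.argmax(st[1:,4])])
for L in (gm,{"top":gm["top"]},{"scene":gm["scene"]}):
    p,q=fit(rest,L,[647,-190,.1],[10,10,.1]);print("goal",list(L),p.round(3),round(q,3))
E
python3 m2.py
```

```text
t: 4.95
ee_pos: [482.7, 222.4, 69.5]
orientation: [-3.141, -0.02, -0.0]
ft_force: [0.2, -0.5, -0.1]
width: 43.4
grasp_force: 0.0
t 4.95 shift [ 0.011  0.009 -0.038] turn [-0.001 -0.002  0.005] [482.7 222.4  69.5] [0.41 0.52 1.93 0.   0.7  1.97]
scene [([324, 145, 27, 21, 116], [337.4, 155.3]), ([127, 227, 28, 25, 378], [142.2, 239.7])]
top [([168, 147, 8, 42, 245], [171.3, 167.4]), ([368, 254, 27, 30, 317], [379.1, 268.3]), ([386, 260, 5, 10, 16], [388.0, 264.1])]
scene [218 257  25  28 377]
top [312 163  22  28 452]
goal ['scene', 'top'] [ 6.46497e+02 -1.89845e+02  1.62000e-01] 0.74
goal ['top'] [ 6.46335e+02 -1.89924e+02  1.80000e-01] 0.873
goal ['scene'] [ 6.44370e+02 -1.89088e+02  2.80000e-02] 0.626
```

```bash
cat > track.py <<'E'
# usage: track.py init | track.py X Y LIFT YAW NROWS VMAX  (hinge target, mm)  -> measures the lean, proposes rows
import sys,json,os; from geo import *
from scipy.optimize import lsq_linear
from scipy.interpolate import PchipInterpolator
H=np.array([145.5,0,-85.5]); I,c,k,mgl,ml=.0024,.0055,.019,.0294,.003; TAU=.12; F="track.json"
def tool(p): # p = hinge x,y,z, yaw, phi -> R,t
    M=R.from_euler("z",p[3])*R.from_euler("x",p[4]); T=M*R.from_euler("x",np.pi); return T,p[:3]-T.apply(H)
def hinge(o):
    T=R.from_rotvec(o["orientation"]);M=T*R.from_euler("x",-np.pi);m=M.as_matrix()
    return np.r_[o["ee_pos"]+T.apply(H),np.arctan2(m[1,0],m[0,0]),np.arctan2(m[2,1],m[2,2])]
def psi(hp):
    out=[]
    for n in ("top","scene"):
        im=optics.get_image(n);h,s,v=cv2.split(cv2.cvtColor(im,cv2.COLOR_RGB2HSV))
        m=(((h<=4)|(h>=174))&(s>150)&(v>60)).astype(np.uint8);kk,l,st,cc=cv2.connectedComponentsWithStats(m)
        pt=lambda a,x=0:proj(n,hp[:3]+(R.from_euler("z",hp[3])*R.from_euler("x",a)).apply([x,0,138]))[0]
        g=[i for i in range(1,kk) if st[i,4]>25 and np.hypot(*(cc[i]-pt(0)))<40]
        if not g: out.append(np.nan);continue
        i=min(g,key=lambda i:np.hypot(*(cc[i]-pt(0)))); d=pt(0,60)-pt(0,-60);nn=np.array([-d[1],d[0]])/np.hypot(*d)
        f=lambda a:nn@(pt(a)-cc[i]); a=0
        for _ in range(4): a-=f(a)/((f(a+.01)-f(a))/.01)
        out.append(a)
    return out
o=ctrl.get_obs();hp=hinge(o);ps=psi(hp); t=o["t"]
if sys.argv[1]=="init":
    json.dump(dict(cmd=hp.tolist(),x=[float(np.nanmean(ps)),0,0],P=np.diag([.02**2,.02**2,.012**2]).tolist(),log=[[t,hp[1],hp[4]]],v=[0]*4),open(F,"w"));print("psi",np.round(ps,4),"hinge",hp.round(4),"width",o["width"]);sys.exit()
S=json.load(open(F));x=np.array(S["x"]);P=np.array(S["P"]);log=S["log"]
z=np.nanmean(ps)
A3=lambda dt:(np.array([[1,dt,0],[(mgl-k)/I*dt,1-c/I*dt,mgl/I*dt],[0,0,1]])) # third state: offset of true from measured lean
if t-log[-1][0]>.01:
    log.append([t,hp[1],hp[4]]);L=np.array(log[-5:]);yf=PchipInterpolator(L[:,0],L[:,1]);pf=PchipInterpolator(L[:,0],L[:,2])
    n=max(1,int(round((t-log[-2][0])/.02)));dt=(t-log[-2][0])/n
    for i in range(n):
        tt=log[-2][0]+(i+.5)*dt;e=.1
        a=(yf(np.clip(tt+e,L[0,0],t))-2*yf(tt)+yf(np.clip(tt-e,L[0,0],t)))/e**2/1000 if L[0,0]+e<tt<t-e else 0
        x=A3(dt)@x;x[1]+=dt/I*(k*pf(tt)+c*pf(tt,1)+ml*a);P=A3(dt)@P@A3(dt).T+np.diag([1e-7,.06**2*dt,1e-6*dt])
    if S.get("held"): x[:2]=z,0
Hm=np.array([[1,0,0]]);K=P@Hm.T/(P[0,0]+.006**2)
inn=z-x[0];x=x+K[:,0]*inn;P=(np.eye(3)-K@Hm)@P
print(f"t {t:.2f} psi top/scene {np.round(ps,3)} innov {inn:.3f} est {x.round(3)} phi {hp[4]:.3f} force {o['ft_force'].round(1)} w {o['width']:.1f}\n hinge {hp[:4].round(3)} cmd {np.round(S['cmd'],3)}")
X,Y,lift,yaw=map(float,sys.argv[1:5]);N=int(sys.argv[5]);vmax=float(sys.argv[6])
tgt=np.array([X,Y,lift+155,yaw]);cmd=np.array(S["cmd"]);vel=np.array(S["v"]);D=.1;NH=25
amax=np.array([150,150,200,.2]);vm=np.array([vmax,vmax,100,.06]);q=cmd[:4].copy();Q=[q.copy()]
dist=np.abs(tgt-q); vm=np.minimum(vm,np.maximum(dist/max((dist/vm).max(),.3),[5,5,5,.005])) if (dist/vm).max()>.1 else vm
for i in range(NH):
    e=tgt-q;v=np.sign(e)*np.minimum(np.minimum(vm,np.sqrt(1.2*amax*np.abs(e))),np.abs(e)/(2*D));v=np.clip(v,vel-amax*D,vel+amax*D);q=q+v*D;vel=v;Q.append(q.copy())
    if i==N-1: vN=v
Q=np.array(Q)
def sim(u):
    y,yd=x[:2].copy();ph=hp[4];pc=cmd[4];out=[];ya=np.diff(Q[:,1],2,prepend=Q[0,1]-S["v"][1]*D)/D**2/1000
    for i in range(NH):
        pc+=u[i]
        for _ in range(5):
            dt=D/5;pd=(pc-ph)/TAU;ph+=pd*dt;a=((mgl-k)*y+mgl*x[2]+k*ph+c*(pd-yd)+ml*ya[i])/I;yd+=a*dt;y+=yd*dt
        out+= [3*(y+x[2]),.5*yd,1.0*ph,2.5*u[i]]
    return np.array(out+[10*(y+x[2]),6*yd])
b=sim(np.zeros(NH));G=np.array([sim(np.eye(NH)[i])-b for i in range(NH)]).T
u=lsq_linear(G,-b,(-.035,.035)).x; r=sim(u);print(" pred true lean",(r[0:-2:4]/3)[[N-1,11,24]].round(3),"phi",(r[2:-2:4])[[N-1,11,24]].round(3))
rows=[];p=cmd
for i in range(N):
    w=np.r_[Q[i+1],cmd[4]+u[:i+1].sum()];T0,t0=tool(p);T1,t1=tool(w)
    s=(T0.inv().apply(t1-t0)/40).round(2);a=(np.degrees((T0.inv()*T1).as_rotvec())/6).round(2);rows.append(np.r_[s,a])
    t1=t0+T0.apply(s*40);T1=T0*R.from_rotvec(np.radians(a*6))
    M=T1*R.from_euler("x",-np.pi);m=M.as_matrix();p=np.r_[t1+T1.apply(H),np.arctan2(m[1,0],m[0,0]),np.arctan2(m[2,1],m[2,2])]
for rr in rows: print("  ",[float(v)+0 for v in rr])
json.dump(dict(cmd=p.tolist(),x=x.tolist(),P=P.tolist(),log=log,v=vN.tolist()),open(F,"w"))
E
python3 -m jog '[[0,0,0,0,0,0,0],[0,0,0,0,0,0,0],[0,0,0,0,0,0,0],[0,0,0,0,0,0,0]]'; python3 track.py init
```

```text
t: 5.45
ee_pos: [482.5, 221.9, 69.2]
orientation: [3.141, 0.02, -0.001]
ft_force: [-0.0, -4.7, 2.5]
width: 26.0
grasp_force: 30.0
psi [-0.0214 -0.0122] hinge [ 6.280598e+02  2.238032e+02  1.546839e+02  1.260000e-02 -6.000000e-04] width 25.982493056882852
```

```bash
cp track.json t0.json; python3 -m jog '[[0,0,-0.3,0,0,0,0],[0,0,-0.5,0,0,0,0],[0,0,-0.5,0,0,0,0],[0,0,-0.3,0,0,0,0]]'; python3 track.py init; python3 - <<'E'
import json
S=json.load(open("track.json"));c=json.load(open("t0.json"))["cmd"];c[2]+=64;S["cmd"]=c;S["x"]=[S["x"][0],-.02,-.003];S["P"]=[[1e-4,0,0],[0,1e-3,0],[0,0,6e-5]];json.dump(S,open("track.json","w"))
E
python3 track.py 628 223.8 85 0.0126 4 80
```

```text
t: 5.95
ee_pos: [482.8, 222.8, 134.6]
orientation: [-3.141, -0.019, -0.001]
ft_force: [0.2, -0.2, -8.2]
width: 26.3
grasp_force: 30.0
psi [0.0143 0.0216] hinge [6.282140e+02 2.245384e+02 2.202030e+02 1.230000e-02 9.000000e-04] width 26.29198211721039
t 6.05 psi top/scene [0.023 0.053] innov 0.022 est [ 0.033  0.009 -0.003] phi 0.002 force [ 1.4 -0.2 -8. ] w 26.0
 hinge [6.28757e+02 2.24670e+02 2.20747e+02 1.20000e-02] cmd [ 6.28060e+02  2.23803e+02  2.18684e+02  1.30000e-02 -1.00000e-03]
 pred true lean [ 0.013  0.    -0.   ] phi [-0.025  0.002  0.003]
   [0.0, 0.06, -0.05, -0.28, 0.0, 0.0]
   [0.0, 0.02, -0.1, -0.05, 0.0, 0.0]
   [0.0, -0.01, -0.15, 0.05, 0.0, 0.0]
   [0.0, -0.01, -0.12, 0.08, 0.0, 0.0]
```

```bash
python3 -m jog '[[0,0.06,-0.05,-0.28,0,0,0],[0,0.06,-0.1,-0.25,0,0,0],[0,0,-0.15,0,0,0,0],[0,0,-0.12,0,0,0,0]]'; python3 - <<'E'
import json
S=json.load(open("track.json"));S["cmd"][4]-=.0346;S["x"][1]=.1;S["P"][1][1]=.01;json.dump(S,open("track.json","w"))
E
sed -i 's/^z=np.nanmean(ps)/z=np.nansum(np.array(ps)*[.7,.3]) if not np.isnan(ps).any() else np.nanmean(ps)/' track.py
python3 track.py 628 223.8 85 0.0126 3 80
```

```text
t: 6.55
ee_pos: [482.2, 218.3, 149.7]
orientation: [3.086, 0.02, -0.002]
ft_force: [-0.4, -0.1, -7.6]
width: 25.6
grasp_force: 30.0
t 6.55 psi top/scene [0.015 0.012] innov -0.041 est [ 0.015 -0.134 -0.005] phi -0.055 force [-0.4 -0.1 -7.6] w 25.6
 hinge [6.27753e+02 2.24929e+02 2.34831e+02 1.30000e-02] cmd [ 6.28061e+02  2.23669e+02  2.35456e+02  1.30000e-02 -5.60000e-02]
 pred true lean [-0.008  0.    -0.   ] phi [0.007 0.005 0.005]
   [0.0, -0.07, -0.07, 0.33, 0.0, 0.0]
   [0.0, -0.06, -0.02, 0.27, 0.0, 0.0]
   [0.0, -0.03, -0.01, 0.11, 0.0, 0.0]
```

```bash
python3 -m jog '[[0,-0.07,-0.07,0.33,0,0,0],[0,-0.06,-0.02,0.27,0,0,0],[0,-0.03,-0.01,0.11,0,0,0]]' | head -2; python3 track.py 628 223.8 85 0.0126 4 80
```

```text
t: 6.95
ee_pos: [482.5, 224.5, 153.8]
t 6.95 psi top/scene [-0.003  0.01 ] innov 0.026 est [-0.002  0.056  0.001] phi 0.020 force [-0.3 -0.  -7.9] w 25.5
 hinge [6.28020e+02 2.24548e+02 2.39280e+02 1.20000e-02] cmd [6.28059e+02 2.23881e+02 2.39371e+02 1.30000e-02 1.80000e-02]
 pred true lean [ 0.004 -0.     0.   ] phi [-0.008 -0.001 -0.001]
   [0.0, 0.04, -0.01, -0.18, 0.0, 0.0]
   [0.0, 0.02, 0.0, -0.07, 0.0, 0.0]
   [0.0, 0.0, 0.0, -0.02, 0.0, 0.0]
   [0.0, 0.0, -0.01, 0.01, 0.0, 0.0]
```

```bash
python3 -m jog '[[0,0.04,-0.01,-0.18,0,0,0],[0,0.02,0,-0.07,0,0,0],[0,0,0,-0.02,0,0,0],[0,0,-0.01,0.01,0,0,0]]' | head -1; python3 track.py 646.5 -190 85 0.165 4 80
```

```text
t: 7.45
t 7.45 psi top/scene [-0.     0.009] innov -0.023 est [ 0.004 -0.029 -0.003] phi -0.009 force [ 0.2 -0.3 -7.5] w 25.9
 hinge [6.28088e+02 2.25259e+02 2.40086e+02 1.30000e-02] cmd [ 6.28060e+02  2.23806e+02  2.40153e+02  1.30000e-02 -9.00000e-03]
 pred true lean [-0.002 -0.    -0.   ] phi [0.022 0.006 0.003]
   [0.01, 0.0, 0.0, 0.19, 0.0, -0.02]
   [0.01, 0.07, 0.0, 0.09, 0.0, -0.03]
   [0.01, 0.11, 0.0, 0.04, 0.0, -0.03]
   [0.01, 0.17, 0.0, 0.0, 0.0, -0.02]
```

```bash
sed -i 's/\.06\*\*2\*dt/.025**2*dt/' track.py; python3 -m jog '[[0.01,0,0,0.19,0,-0.02,0],[0.01,0.07,0,0.09,0,-0.03,0],[0.01,0.11,0,0.04,0,-0.03,0],[0.01,0.17,0,0,0,-0.02,0]]' | head -1; python3 track.py 646.5 -190 85 0.165 4 80
```

```text
t: 7.95
t 7.95 psi top/scene [-0.003  0.023] innov 0.018 est [ 0.003  0.045 -0.   ] phi 0.025 force [ 0.7 -0.1 -7.9] w 25.8
 hinge [6.30089e+02 2.09008e+02 2.39948e+02 2.30000e-02] cmd [6.29938e+02 2.08496e+02 2.39869e+02 2.30000e-02 2.50000e-02]
 pred true lean [ 0.003  0.    -0.   ] phi [-0.001  0.     0.   ]
   [0.01, 0.23, -0.01, -0.16, 0.0, -0.03]
   [0.01, 0.23, 0.0, -0.07, 0.0, -0.02]
   [0.0, 0.22, 0.0, -0.02, 0.0, -0.03]
   [0.01, 0.21, 0.0, 0.0, 0.0, -0.03]
```

```bash
python3 -m jog '[[0.01,0.23,-0.01,-0.16,0,-0.03,0],[0.01,0.23,0,-0.07,0,-0.02,0],[0,0.22,0,-0.02,0,-0.03,0],[0.01,0.21,0,0,0,-0.03,0]]' | head -1; python3 track.py 646.5 -190 85 0.165 5 80
```

```text
t: 8.45
t 8.45 psi top/scene [-0.007  0.024] innov -0.017 est [ 0.005 -0.025 -0.003] phi -0.001 force [-0.1  0.5 -6.8] w 25.9
 hinge [6.32018e+02 1.77327e+02 2.39991e+02 3.50000e-02] cmd [ 6.31999e+02  1.76848e+02  2.40015e+02  3.50000e-02 -2.00000e-03]
 pred true lean [-0.001  0.    -0.   ] phi [0.005 0.003 0.003]
   [0.01, 0.2, 0.0, 0.05, 0.0, -0.03]
   [0.0, 0.21, 0.0, 0.02, 0.0, -0.02]
   [0.01, 0.21, 0.0, 0.0, 0.0, -0.03]
   [0.0, 0.21, 0.0, 0.0, 0.0, -0.03]
   [0.0, 0.21, 0.0, -0.01, 0.0, -0.03]
```

```bash
python3 -m jog '[[0.01,0.2,0,0.05,0,-0.03,0],[0,0.21,0,0.02,0,-0.02,0],[0.01,0.21,0,0,0,-0.03,0],[0,0.21,0,0,0,-0.03,0],[0,0.21,0,-0.01,0,-0.03,0]]' | head -1; python3 track.py 646.5 -190 85 0.165 5 80
```

```text
t: 9.05
t 9.05 psi top/scene [-0.007  0.023] innov 0.008 est [ 0.001  0.005 -0.002] phi 0.005 force [-0.8 -0.7 -6.8] w 26.1
 hinge [6.34541e+02 1.37223e+02 2.39869e+02 4.90000e-02] cmd [6.34405e+02 1.36907e+02 2.39865e+02 4.90000e-02 5.00000e-03]
 pred true lean [ 0.  0. -0.] phi [0.002 0.002 0.002]
   [0.0, 0.21, 0.0, -0.01, 0.0, -0.03]
   [0.0, 0.22, 0.0, -0.01, 0.0, -0.02]
   [0.01, 0.21, -0.01, 0.0, 0.0, -0.03]
   [0.0, 0.21, 0.0, -0.01, 0.0, -0.03]
   [0.0, 0.21, 0.0, 0.0, 0.0, -0.03]
```

```bash
python3 -m jog '[[0,0.21,0,-0.01,0,-0.03,0],[0,0.22,0,-0.01,0,-0.02,0],[0.01,0.21,-0.01,0,0,-0.03,0],[0,0.21,0,-0.01,0,-0.03,0],[0,0.21,0,0,0,-0.03,0]]' | head -1; python3 track.py 646.5 -190 85 0.165 6 80
```

```text
t: 9.65
t 9.65 psi top/scene [0.001 0.027] innov 0.004 est [ 0.008  0.01  -0.001] phi 0.002 force [ 0.6  0.6 -8. ] w 26.0
 hinge [6.37138e+02 9.73920e+01 2.40152e+02 6.40000e-02] cmd [6.36996e+02 9.69900e+01 2.40146e+02 6.40000e-02 1.00000e-03]
 pred true lean [ 0.001  0.    -0.   ] phi [-0.003  0.001  0.001]
   [0.0, 0.23, 0.0, -0.08, 0.0, -0.03]
   [0.0, 0.21, 0.0, -0.02, 0.0, -0.02]
   [0.0, 0.21, 0.01, 0.01, 0.0, -0.03]
   [0.0, 0.21, 0.0, 0.02, 0.0, -0.03]
   [-0.01, 0.2, 0.0, 0.02, 0.0, -0.02]
   [0.0, 0.21, 0.0, 0.02, 0.0, -0.03]
```

```bash
python3 -m jog '[[0,0.23,0,-0.08,0,-0.03,0],[0,0.21,0,-0.02,0,-0.02,0],[0,0.21,0.01,0.01,0,-0.03,0],[0,0.21,0,0.02,0,-0.03,0],[-0.01,0.2,0,0.02,0,-0.02,0],[0,0.21,0,0.02,0,-0.03,0]]' | head -1; python3 track.py 646.5 -190 85 0.165 6 80
```

```text
t: 10.35
t 10.35 psi top/scene [-0.006  0.021] innov -0.012 est [ 0.004 -0.007 -0.002] phi -0.001 force [ 0.2 -0.8 -7.7] w 25.9
 hinge [6.40043e+02 4.93310e+01 2.39941e+02 8.10000e-02] cmd [ 6.40002e+02  4.89850e+01  2.39998e+02  8.10000e-02 -2.00000e-03]
 pred true lean [ 0.  0. -0.] phi [0.002 0.002 0.002]
   [0.0, 0.21, 0.0, 0.02, 0.0, -0.03]
   [-0.01, 0.2, 0.0, 0.01, 0.0, -0.02]
   [0.0, 0.21, 0.0, 0.0, 0.0, -0.03]
   [-0.01, 0.21, 0.0, 0.01, 0.0, -0.03]
   [0.0, 0.21, 0.0, 0.0, 0.0, -0.02]
   [-0.01, 0.22, 0.0, 0.0, 0.0, -0.03]
```

```bash
python3 -m jog '[[0,0.21,0,0.02,0,-0.03,0],[-0.01,0.2,0,0.01,0,-0.02,0],[0,0.21,0,0,0,-0.03,0],[-0.01,0.21,0,0.01,0,-0.03,0],[0,0.21,0,0,0,-0.02,0],[-0.01,0.22,0,0,0,-0.03,0]]' | head -1; python3 track.py 646.5 -190 85 0.165 6 80
```

```text
t: 11.05
t 11.05 psi top/scene [-0.005  0.02 ] innov 0.003 est [ 0.002  0.003 -0.002] phi 0.003 force [ 0.6  0.4 -7.6] w 26.2
 hinge [6.43187e+02 1.10400e+00 2.39889e+02 9.70000e-02] cmd [6.43038e+02 7.44000e-01 2.39944e+02 9.70000e-02 3.00000e-03]
 pred true lean [ 0.  0. -0.] phi [ 0.002  0.002 -0.01 ]
   [-0.01, 0.21, 0.0, -0.01, 0.0, -0.03]
   [0.0, 0.21, 0.0, 0.0, 0.0, -0.02]
   [-0.01, 0.21, 0.0, 0.0, 0.0, -0.03]
   [-0.01, 0.21, 0.0, 0.0, 0.0, -0.03]
   [-0.01, 0.21, 0.0, 0.0, 0.0, -0.03]
   [-0.01, 0.21, 0.0, 0.0, 0.0, -0.02]
```

```bash
python3 -m jog '[[-0.01,0.21,0,-0.01,0,-0.03,0],[0,0.21,0,0,0,-0.02,0],[-0.01,0.21,0,0,0,-0.03,0],[-0.01,0.21,0,0,0,-0.03,0],[-0.01,0.21,0,0,0,-0.03,0],[-0.01,0.21,0,0,0,-0.02,0]]' | head -1; python3 track.py 646.5 -190 85 0.165 6 80
```

```text
t: 11.75
t 11.75 psi top/scene [0.001 0.026] innov 0.003 est [ 0.008  0.008 -0.002] phi 0.002 force [-0.1 -1.3 -7.8] w 26.0
 hinge [ 6.46144e+02 -4.67100e+01  2.39757e+02  1.14000e-01] cmd [ 6.46045e+02 -4.70770e+01  2.39865e+02  1.14000e-01  1.00000e-03]
 pred true lean [0.001 0.    0.   ] phi [-0.002  0.001 -0.004]
   [-0.02, 0.22, 0.0, -0.07, 0.0, -0.03]
   [-0.02, 0.22, 0.0, -0.01, 0.0, -0.02]
   [-0.02, 0.2, 0.0, 0.01, 0.0, -0.03]
   [-0.02, 0.21, 0.0, 0.02, 0.0, -0.03]
   [-0.03, 0.2, 0.0, 0.01, 0.0, -0.03]
   [-0.02, 0.21, 0.0, 0.02, 0.0, -0.02]
```

```bash
python3 -m jog '[[-0.02,0.22,0,-0.07,0,-0.03,0],[-0.02,0.22,0,-0.01,0,-0.02,0],[-0.02,0.2,0,0.01,0,-0.03,0],[-0.02,0.21,0,0.02,0,-0.03,0],[-0.03,0.2,0,0.01,0,-0.03,0],[-0.02,0.21,0,0.02,0,-0.02,0]]' | head -1; python3 track.py 646.5 -190 85 0.165 6 80
```

```text
t: 12.45
t 12.45 psi top/scene [0.016 0.041] innov 0.009 est [ 0.023  0.024 -0.001] phi 0.000 force [-0.1 -0.6 -7.7] w 25.9
 hinge [ 6.46645e+02 -9.47450e+01  2.39874e+02  1.31000e-01] cmd [ 6.46666e+02 -9.51390e+01  2.40050e+02  1.31000e-01 -1.00000e-03]
 pred true lean [ 0.004 -0.002  0.   ] phi [-0.012 -0.009  0.001]
   [-0.03, 0.26, 0.0, -0.23, 0.0, -0.03]
   [-0.03, 0.22, 0.01, -0.05, 0.0, -0.02]
   [-0.02, 0.2, 0.0, 0.04, 0.0, -0.03]
   [-0.03, 0.19, 0.01, 0.06, 0.0, -0.03]
   [-0.03, 0.2, 0.0, 0.06, 0.0, -0.03]
   [-0.03, 0.2, 0.0, 0.04, 0.0, -0.02]
```

```bash
python3 -m jog '[[-0.03,0.26,0,-0.23,0,-0.03,0],[-0.03,0.22,0.01,-0.05,0,-0.02,0],[-0.02,0.2,0,0.04,0,-0.03,0],[-0.03,0.19,0.01,0.06,0,-0.03,0],[-0.03,0.2,0,0.06,0,-0.03,0],[-0.03,0.2,0,0.04,0,-0.02,0]]' | head -1; python3 track.py 646.5 -190 85 0.165 6 80
```

```text
t: 13.15
t 13.15 psi top/scene [0.027 0.047] innov -0.009 est [ 0.034  0.016 -0.002] phi -0.008 force [ 0.1 -0.1 -7.4] w 25.8
 hinge [ 6.46571e+02 -1.43048e+02  2.39996e+02  1.48000e-01] cmd [ 6.46488e+02 -1.43278e+02  2.40120e+02  1.48000e-01 -9.00000e-03]
 pred true lean [ 0.004  0.001 -0.   ] phi [-0.025 -0.007  0.002]
   [-0.03, 0.28, 0.0, -0.3, 0.0, -0.03]
   [-0.03, 0.22, 0.01, -0.06, 0.0, -0.03]
   [-0.03, 0.18, 0.01, 0.05, 0.0, -0.02]
   [-0.02, 0.16, 0.01, 0.07, 0.0, -0.03]
   [-0.02, 0.13, 0.0, 0.07, 0.0, -0.03]
   [-0.02, 0.1, 0.0, 0.05, 0.0, -0.01]
```

```bash
python3 -m jog '[[-0.03,0.28,0,-0.3,0,-0.03,0],[-0.03,0.22,0.01,-0.06,0,-0.03,0],[-0.03,0.18,0.01,0.05,0,-0.02,0],[-0.02,0.16,0.01,0.07,0,-0.03,0],[-0.02,0.13,0,0.07,0,-0.03,0],[-0.02,0.1,0,0.05,0,-0.01,0]]' | head -1; python3 track.py 646.5 -190 85 0.165 5 80
```

```text
t: 13.85
t 13.85 psi top/scene [0.03  0.042] innov -0.010 est [ 0.034 -0.009 -0.002] phi -0.020 force [ 0.7 -0.2 -7.7] w 26.4
 hinge [ 6.46719e+02 -1.82829e+02  2.39998e+02  1.63000e-01] cmd [ 6.46610e+02 -1.83200e+02  2.40167e+02  1.63000e-01 -2.20000e-02]
 pred true lean [ 0.009  0.    -0.   ] phi [-0.029  0.     0.002]
   [-0.02, 0.14, 0.0, -0.25, 0.0, -0.01]
   [0.0, 0.06, 0.01, -0.03, 0.0, 0.0]
   [-0.01, 0.0, 0.0, 0.06, 0.0, 0.0]
   [0.0, -0.01, 0.0, 0.1, 0.0, 0.0]
   [0.0, -0.02, 0.0, 0.1, 0.0, 0.0]
```

```bash
python3 -m jog '[[-0.02,0.14,0,-0.25,0,-0.01,0],[0,0.06,0.01,-0.03,0,0,0],[-0.01,0,0,0.06,0,0,0],[0,-0.01,0,0.1,0,0,0],[0,-0.02,0,0.1,0,0,0]]' | head -1; python3 track.py 646.5 -190 80 0.165 4 80
python3 - <<'E'
from geo import *
im=np.hstack([optics.get_image("top")[80:280,220:420],optics.get_image("scene")[170:370,130:330]])
cv2.imwrite("pics/over.png",cv2.cvtColor(cv2.convertScaleAbs(cv2.resize(im,(800,400),interpolation=cv2.INTER_CUBIC),alpha=1.5),cv2.COLOR_RGB2BGR))
E
```

```text
t: 14.45
t 14.45 psi top/scene [0.034 0.041] innov 0.008 est [ 0.035 -0.006 -0.002] phi -0.022 force [-0.4 -0.1 -8.1] w 25.8
 hinge [ 6.46589e+02 -1.88544e+02  2.39800e+02  1.65000e-01] cmd [ 6.46483e+02 -1.89793e+02  2.39948e+02  1.64000e-01 -2.40000e-02]
 pred true lean [ 0.013  0.    -0.   ] phi [-0.03   0.001  0.002]
   [0.0, 0.05, 0.05, -0.2, 0.0, 0.0]
   [0.0, 0.0, 0.04, 0.0, 0.0, 0.0]
   [0.0, -0.02, 0.01, 0.08, 0.0, 0.0]
   [0.0, -0.02, 0.01, 0.1, 0.0, 0.0]
```

View pics/over.png

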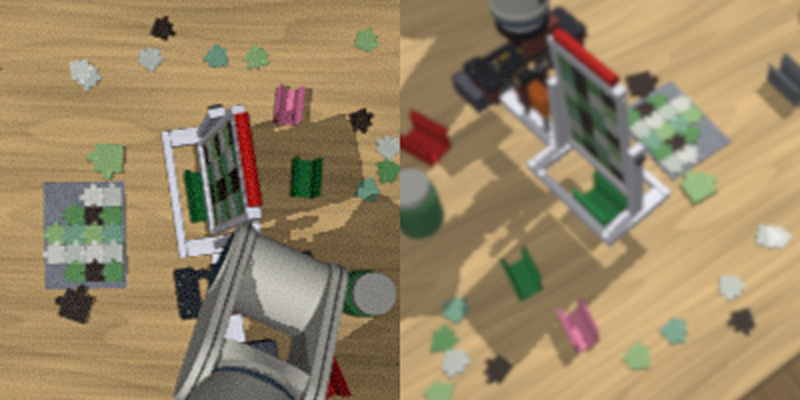

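The stand hangs over the large green rest in both crops (about 195,195 left; 600,200 right), centred and yaw-aligned, with the small decoy clear. The board leans about 0.035 towards -y, so I'll make the controller firmer.

```bash
sed -i 's/\[3\*(y+x\[2\]),.5\*yd,1.0\*ph,2.5\*u\[i\]\]/[3*(y+x[2]),.5*yd,.3*ph,1.2*u[i]]/; s/ya\[i\])\/I/ya[i])\/I/; s/(r\[2:-2:4\])/(r[2:-2:4]\/.3)/; s/1e-6\*dt\]/2e-5*dt]/' track.py
python3 -m jog '[[0,0.07,0.05,-0.3,0,0,0],[0,0,0.04,0,0,0,0],[0,0,0.01,0,0,0,0],[0,-0.02,0.01,0.1,0,0,0]]' | head -1
python3 - <<'E'
import json
S=json.load(open("track.json"));S["cmd"][4]-=.18*.1047;json.dump(S,open("track.json","w"))
E
python3 track.py 646.5 -190 80 0.165 4 80
```

```text
t: 15.05
t 15.05 psi top/scene [0.019 0.025] innov 0.008 est [ 0.02  -0.076 -0.001] phi -0.043 force [-0.1  0.5 -8. ] w 26.2
 hinge [ 6.46583e+02 -1.88835e+02  2.35276e+02  1.65000e-01] cmd [ 6.46544e+02 -1.90161e+02  2.35529e+02  1.64000e-01 -4.50000e-02]
 pred true lean [ 0.002  0.    -0.   ] phi [-0.007  0.001  0.001]
   [0.0, -0.03, 0.01, 0.14, 0.0, 0.0]
   [0.0, -0.03, 0.0, 0.13, 0.0, 0.0]
   [0.0, -0.02, 0.0, 0.09, 0.0, 0.0]
   [0.0, -0.01, 0.0, 0.04, 0.0, 0.0]
```

```bash
python3 -m jog '[[0,-0.03,0.01,0.14,0,0,0],[0,-0.03,0,0.13,0,0,0],[0,-0.02,0,0.09,0,0,0],[0,-0.01,0,0.04,0,0,0]]' | head -1
python3 track.py 646.5 -190 80 0.165 5 80
```

```text
t: 15.55
t 15.55 psi top/scene [0.007 0.015] innov 0.022 est [0.006 0.014 0.002] phi -0.002 force [ 0.  -0.4 -7.8] w 25.7
 hinge [ 6.46662e+02 -1.89305e+02  2.34937e+02  1.64000e-01] cmd [ 6.46544e+02 -1.90161e+02  2.35109e+02  1.64000e-01 -3.00000e-03]
 pred true lean [ 0.001 -0.     0.   ] phi [-0.006 -0.002 -0.002]
   [0.0, 0.03, 0.0, -0.15, 0.0, 0.0]
   [0.0, 0.0, 0.0, 0.01, 0.0, 0.0]
   [0.0, -0.01, 0.0, 0.05, 0.0, 0.0]
   [0.0, -0.01, 0.0, 0.05, 0.0, 0.0]
   [0.0, -0.01, 0.0, 0.02, 0.0, -0.01]
```

Upright and steady. I'll hold like this for at least 3 s.

```bash
python3 -m jog '[[0,0.03,0,-0.15,0,0,0],[0,0,0,0.01,0,0,0],[0,-0.01,0,0.05,0,0,0],[0,-0.01,0,0.05,0,0,0],[0,-0.01,0,0.02,0,-0.01,0]]' | head -1
python3 track.py 646.5 -190 80 0.165 6 80
```

```text
t: 16.15
t 16.15 psi top/scene [0.007 0.014] innov -0.007 est [0.009 0.005 0.   ] phi -0.004 force [ 0.2 -0.  -7.6] w 25.6
 hinge [ 6.46606e+02 -1.88775e+02  2.34925e+02  1.65000e-01] cmd [ 6.46490e+02 -1.89834e+02  2.35096e+02  1.66000e-01 -5.00000e-03]
 pred true lean [0.001 0.    0.   ] phi [-0.003 -0.001 -0.   ]
   [0.0, 0.03, 0.0, -0.14, 0.0, 0.0]
   [0.0, 0.0, 0.0, 0.02, 0.0, 0.0]
   [0.0, -0.01, 0.0, 0.06, 0.0, 0.0]
   [0.0, -0.01, 0.0, 0.05, 0.0, 0.0]
   [0.0, -0.01, 0.0, 0.02, 0.0, 0.0]
   [0.0, 0.0, 0.0, 0.02, 0.0, 0.0]
```

```bash
python3 -m jog '[[0,0.03,0,-0.14,0,0,0],[0,0,0,0.02,0,0,0],[0,-0.01,0,0.06,0,0,0],[0,-0.01,0,0.05,0,0,0],[0,-0.01,0,0.02,0,0,0],[0,0,0,0.02,0,0,0]]' | head -1
python3 track.py 646.5 -190 80 0.165 6 80
```

```text
t: 16.85
t 16.85 psi top/scene [0.001 0.01 ] innov -0.012 est [ 0.005 -0.001 -0.001] phi -0.001 force [ 0.5  0.6 -8. ] w 25.8
 hinge [ 6.46574e+02 -1.89007e+02  2.34877e+02  1.65000e-01] cmd [ 6.46534e+02 -1.90099e+02  2.35089e+02  1.66000e-01 -2.00000e-03]
 pred true lean [ 0.  0. -0.] phi [0.001 0.001 0.001]
   [0.0, 0.0, 0.0, -0.03, 0.0, 0.0]
   [0.0, 0.0, 0.0, 0.01, 0.0, 0.0]
   [0.0, 0.0, 0.0, 0.02, 0.0, 0.0]
   [0.0, -0.01, 0.0, 0.01, 0.0, 0.0]
   [0.0, 0.0, 0.0, 0.01, 0.0, 0.0]
   [0.0, 0.0, 0.0, 0.01, 0.0, 0.0]
```

```bash
python3 -m jog '[[0,0,0,-0.03,0,0,0],[0,0,0,0.01,0,0,0],[0,0,0,0.02,0,0,0],[0,-0.01,0,0.01,0,0,0],[0,0,0,0.01,0,0,0],[0,0,0,0.01,0,0,0]]' | head -1
python3 track.py 646.5 -190 80 0.165 6 80
```

```text
t: 17.55
t 17.55 psi top/scene [0.008 0.016] innov 0.004 est [ 0.01   0.015 -0.001] phi 0.002 force [-0.1  0.9 -7.5] w 25.9
 hinge [ 6.46536e+02 -1.88858e+02  2.34887e+02  1.65000e-01] cmd [ 6.46512e+02 -1.89969e+02  2.35089e+02  1.66000e-01  1.00000e-03]
 pred true lean [ 0.001  0.    -0.   ] phi [-0.002  0.001  0.001]
   [0.0, 0.04, 0.0, -0.18, 0.0, 0.0]
   [0.0, 0.0, 0.0, 0.01, 0.0, 0.0]
   [0.0, -0.01, 0.0, 0.05, 0.0, 0.0]
   [0.0, -0.02, 0.0, 0.05, 0.0, 0.0]
   [0.0, 0.0, 0.0, 0.03, 0.0, 0.0]
   [0.0, -0.01, 0.0, 0.02, 0.0, 0.0]
```

```bash
python3 -m jog '[[0,0.04,0,-0.18,0,0,0],[0,0,0,0.01,0,0,0],[0,-0.01,0,0.05,0,0,0],[0,-0.02,0,0.05,0,0,0],[0,0,0,0.03,0,0,0],[0,-0.01,0,0.02,0,0,0]]' | head -1
python3 track.py 646.5 -190 80 0.165 6 80
```

```text
t: 18.25
t 18.25 psi top/scene [0.013 0.019] innov -0.010 est [ 0.015  0.011 -0.002] phi 0.000 force [-0.2 -0.1 -7.3] w 25.4
 hinge [ 6.46587e+02 -1.88830e+02  2.34901e+02  1.65000e-01] cmd [ 6.46483e+02 -1.89793e+02  2.35070e+02  1.66000e-01 -1.00000e-03]
 pred true lean [ 0.001  0.    -0.   ] phi [-0.002  0.002  0.002]
   [0.0, 0.05, 0.0, -0.21, 0.0, 0.0]
   [0.0, -0.01, 0.0, 0.02, 0.0, 0.0]
   [0.0, -0.01, 0.0, 0.08, 0.0, 0.0]
   [0.0, -0.02, 0.0, 0.06, 0.0, 0.0]
   [0.0, 0.0, 0.0, 0.04, 0.0, 0.0]
   [0.0, -0.01, 0.0, 0.02, 0.0, 0.0]
```

```bash
python3 -m jog '[[0,0.05,0,-0.25,0,0,0],[0,-0.01,0,0,0,0,0],[0,-0.01,0,0.06,0,0,0],[0,-0.02,0,0.06,0,0,0],[0,0,0,0.04,0,0,0],[0,-0.01,0,0.02,0,0,0]]' | head -1
python3 - <<'E'
import json
S=json.load(open("track.json"));S["cmd"][4]-=.08*.1047;json.dump(S,open("track.json","w"))
E
python3 track.py 646.5 -191 80 0.165 5 80
```

```text
t: 18.95
t 18.95 psi top/scene [0.008 0.015] innov -0.012 est [ 0.011 -0.018 -0.004] phi -0.007 force [ 0.2  0.9 -7.1] w 25.9
 hinge [ 6.46485e+02 -1.88272e+02  2.34840e+02  1.65000e-01] cmd [ 6.46498e+02 -1.89881e+02  2.35043e+02  1.66000e-01 -8.00000e-03]
 pred true lean [ 0.  0. -0.] phi [0.002 0.004 0.004]
   [0.0, 0.01, 0.0, 0.02, 0.0, 0.0]
   [0.0, 0.0, 0.0, 0.04, 0.0, 0.0]
   [0.0, -0.01, 0.0, 0.02, 0.0, 0.0]
   [0.0, 0.0, 0.0, 0.01, 0.0, 0.0]
   [0.0, 0.0, 0.0, 0.01, 0.0, 0.0]
```

```bash
sed -i 's/vm=np.array(\[vmax,vmax,100,.06\])/vm=np.array([vmax,vmax,60,.06])/' track.py; python3 -m jog '[[0,0.01,0,0.02,0,0,0],[0,0,0,0.04,0,0,0],[0,-0.01,0,0.02,0,0,0],[0,0,0,0.01,0,0,0],[0,0,0,0.01,0,0,0]]' | head -1
python3 track.py 646.5 -191.5 27 0.165 5 80
```

```text
t: 19.55
t 19.55 psi top/scene [0.017 0.026] innov 0.019 est [ 0.018  0.027 -0.001] phi 0.003 force [-0.8 -0.3 -7.2] w 25.9
 hinge [ 6.46542e+02 -1.88959e+02  2.34816e+02  1.65000e-01] cmd [ 6.46645e+02 -1.90764e+02  2.35048e+02  1.66000e-01  3.00000e-03]
 pred true lean [ 0.002  0.    -0.   ] phi [-0.009  0.001  0.001]
   [0.0, 0.08, 0.05, -0.33, 0.0, 0.0]
   [0.0, 0.0, 0.1, 0.01, 0.0, 0.0]
   [-0.01, -0.02, 0.15, 0.1, 0.0, 0.0]
   [0.0, -0.03, 0.15, 0.09, 0.0, 0.0]
   [0.0, -0.01, 0.15, 0.06, 0.0, 0.0]
```

```bash
python3 -m jog '[[0,0.08,0.05,-0.33,0,0,0],[0,0,0.1,0.01,0,0,0],[-0.01,-0.02,0.15,0.1,0,0,0],[0,-0.03,0.15,0.09,0,0,0],[0,-0.01,0.15,0.06,0,0,0]]' | head -1
python3 track.py 646.5 -191.5 27 0.165 5 80
```

```text
t: 20.15
t 20.15 psi top/scene [0.018 0.028] innov -0.018 est [ 0.023  0.007 -0.004] phi -0.003 force [ 0.3 -0.9 -8.4] w 25.6
 hinge [ 6.46188e+02 -1.89780e+02  2.10019e+02  1.65000e-01] cmd [ 6.46361e+02 -1.91493e+02  2.10992e+02  1.66000e-01 -5.00000e-03]
 pred true lean [ 0.002  0.    -0.   ] phi [-0.006  0.004  0.004]
   [0.0, 0.05, 0.15, -0.25, 0.0, 0.0]
   [0.0, -0.01, 0.15, 0.04, 0.0, 0.0]
   [0.0, -0.03, 0.15, 0.1, 0.0, 0.0]
   [0.0, -0.02, 0.13, 0.09, 0.0, 0.0]
   [0.0, -0.01, 0.08, 0.05, 0.0, 0.0]
```

```bash
python3 -m jog '[[0,0.06,0.15,-0.3,0,0,0],[0,-0.01,0.15,0.02,0,0,0],[0,-0.02,0.15,0.08,0,0,0],[0,-0.02,0.13,0.08,0,0,0],[0,-0.01,0.08,0.05,0,0,0]]' | head -1
python3 - <<'E'
import json
S=json.load(open("track.json"));S["cmd"][4]-=.1*.1047;json.dump(S,open("track.json","w"))
E
python3 track.py 646.5 -191.5 8 0.165 4 80
python3 - <<'E'
from geo import *
im=np.hstack([optics.get_image("top")[110:230,250:370],optics.get_image("scene")[200:320,170:290]])
cv2.imwrite("pics/low.png",cv2.cvtColor(cv2.convertScaleAbs(cv2.resize(im,(800,400),interpolation=cv2.INTER_CUBIC),alpha=1.5),cv2.COLOR_RGB2BGR))
E
```

```text
t: 20.75
t 20.75 psi top/scene [0.012 0.017] innov -0.010 est [ 0.014 -0.025 -0.005] phi -0.010 force [-0.7  0.4 -7.7] w 25.9
 hinge [ 6.46179e+02 -1.89813e+02  1.83655e+02  1.65000e-01] cmd [ 6.46353e+02 -1.91446e+02  1.84548e+02  1.66000e-01 -1.20000e-02]
 pred true lean [ 0.001  0.    -0.   ] phi [0.001 0.005 0.005]
   [0.0, -0.01, 0.13, 0.03, 0.0, 0.0]
   [0.0, -0.01, 0.15, 0.05, 0.0, 0.0]
   [0.0, -0.01, 0.12, 0.04, 0.0, 0.0]
   [0.0, -0.01, 0.08, 0.02, 0.0, 0.0]
```

View pics/low.png

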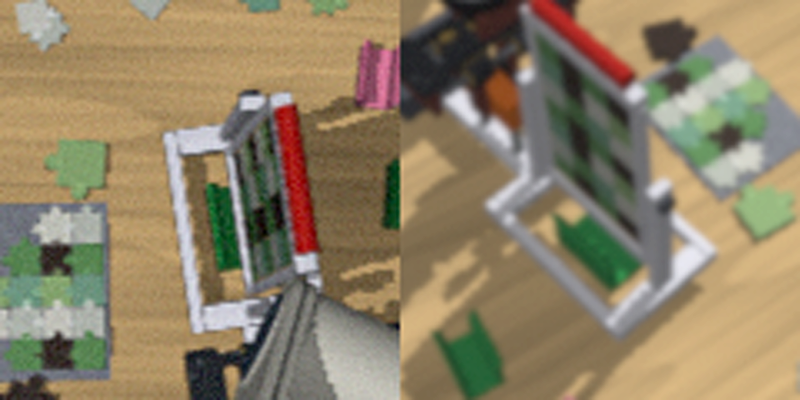

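The green rest is inside the loop in both crops (left about 222,225; right about 595,250), and the board is above the slot. I'll keep lowering.

```bash
python3 -m jog '[[0,-0.01,0.13,0.03,0,0,0],[0,-0.01,0.15,0.05,0,0,0],[0,-0.01,0.12,0.04,0,0,0],[0,-0.01,0.08,0.02,0,0,0]]' | head -1
python3 track.py 646.5 -191.5 8 0.165 3 80
```

```text
t: 21.35
t 21.35 psi top/scene [0.022 0.03 ] innov 0.024 est [ 0.023  0.033 -0.002] phi 0.004 force [-0.2  0.2 -7.3] w 25.4
 hinge [ 6.45981e+02 -1.89399e+02  1.64327e+02  1.65000e-01] cmd [ 6.46318e+02 -1.91236e+02  1.65345e+02  1.66000e-01  3.00000e-03]
 pred true lean [ 0.011  0.    -0.   ] phi [-0.029  0.001  0.002]
   [0.0, 0.08, 0.03, -0.33, 0.0, 0.0]
   [0.0, 0.01, 0.01, -0.07, 0.0, 0.0]
   [0.0, -0.02, 0.01, 0.11, 0.0, 0.0]
```

```bash
python3 -m jog '[[0,0.01,0.06,-0.03,0,0,0],[0,0,0.06,0,0,0,0],[0,0,0.04,0,0,0,0],[0,0,0.03,0,0,0,0],[0,0,0.02,0,0,0,0],[0,0,0,0,0,0,0]]'
cp track.json t1.json; python3 track.py 646.5 -191.5 8 0.165 3 80|head -2
```

```text
t: 22.05
ee_pos: [502.6, -213.5, 71.2]
orientation: [3.131, 0.26, -0.001]
ft_force: [0.6, 0.5, -8.0]
width: 25.8
grasp_force: 30.0
t 22.05 psi top/scene [0.06  0.066] innov 0.006 est [ 0.061  0.074 -0.001] phi 0.000 force [ 0.6  0.5 -8. ] w 25.8
 hinge [ 6.46212e+02 -1.89539e+02  1.56626e+02  1.65000e-01] cmd [ 6.46356e+02 -1.91462e+02  1.63286e+02  1.66000e-01 -2.80000e-02]
```

```bash
python3 -m jog '[[0,0,0.03,0,0,0,0],[0,0,0.02,0,0,0,0],[0,0,0.02,0,0,0,0],[0,0,0,0,0,0,0],[0,0,0,0,0,0,0]]'; python3 track.py 646.5 -191.5 8 0.165 3 80|head -2
```

```text
t: 22.65
ee_pos: [502.7, -213.5, 69.2]
orientation: [3.131, 0.259, -0.001]
ft_force: [-3.7, 2.7, 5.3]
width: 25.9
grasp_force: 30.0
t 22.65 psi top/scene [0.061 0.069] innov -0.062 est [ 0.069  0.045 -0.011] phi -0.000 force [-3.7  2.7  5.3] w 25.9
 hinge [ 6.46211e+02 -1.89547e+02  1.54650e+02  1.65000e-01] cmd [ 6.46343e+02 -1.91381e+02  1.63178e+02  1.66000e-01 -9.90000e-02]
```

```bash
python3 -m jog '[[0,0,0,0,0,0,0.35],[0,0,0,0,0,0,0.45],[0,0,0,0,0,0,0.6],[0,0,0,0,0,0,0.6],[0,0,0,0,0,0,0.6],[0,0,0,0,0,0,0.6]]'; python3 -m jog '[[-0.05,0,-0.2,0,0,0,0.6],[-0.05,0,-0.3,0,0,0,0.6],[0,0,-0.5,0,0,0,0.6],[0,0,-0.6,0,0,0,0.6],[-0.2,0,-0.8,0,0,0,0.6],[-0.4,0,-0.8,0,0,0,0.6],[-0.4,0,-0.8,0,0,0,0.6],[0,0,0,0,0,0,0.6],[0,0,0,0,0,0,0.6]]'
python3 - <<'E'
from geo import *
I={n:optics.get_image(n) for n in CM}
sm={}
for n in CM:
    L=optics.masks_of("stand",n); 
    if L: sm[n]=L[0]["pixels"].astype(np.float32); print(n,L[0]["conf"],np.round(L[0]["extent"]))
for L in (sm,{"scene":sm["scene"]}): p,q=fit(stand,L,[646,-190,.165,.06],[8,8,.05,.05]);print(p.round(3),round(q,3))
im=np.hstack([I["top"][110:260,240:390],I["scene"][180:330,150:300]])
cv2.imwrite("pics/end.png",cv2.cvtColor(cv2.convertScaleAbs(cv2.resize(im,(800,400),interpolation=cv2.INTER_CUBIC),alpha=1.5),cv2.COLOR_RGB2BGR))
E
```

```text
t: 23.35
ee_pos: [502.7, -213.6, 68.5]
orientation: [3.131, 0.259, -0.001]
ft_force: [0.3, -0.5, -0.6]
width: 52.6
grasp_force: 0.0
t: 24.25
ee_pos: [459.5, -221.1, 229.9]
orientation: [3.129, 0.258, 0.003]
ft_force: [-0.4, 1.0, 0.1]
width: 52.6
grasp_force: 0.0
scene 0.58 [212. 255. 106. 101.]
top 0.94 [324. 209.  55. 136.]
[ 6.46421e+02 -1.88536e+02  1.67000e-01  5.50000e-02] 0.804
[ 6.46576e+02 -1.89663e+02  1.69000e-01  7.20000e-02] 0.936
```

View pics/end.png

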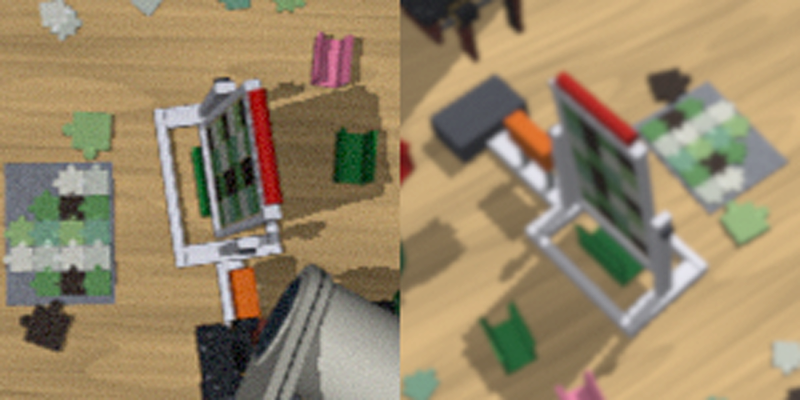

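The stand is flat around the green rest (right crop about 610,260), and the board's lower edge stands in the slot. The gripper is clear. The fit gives (646.5,-189.5,0.168), which matches the rest, so I'm handing in.

```bash
python3 -c "
from workcell import ctrl
print(ctrl.close_job())"
```

```text
the job is handed in; nothing more can be done
None
```

The stand is flat on the table around the larger green rest with the board's lower edge in the slot and the gripper clear; the board stayed within about 0.07 rad of upright in every measurement, I held it above the rest for over 3 s, and I handed the job in at about 24 s (the verdict was not shown).

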